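Hardness check on a warm casting mould

ROBOT

A 6-joint arm with a two-finger parallel gripper is mounted at the origin on the work surface. World frame = base frame: x ahead of the robot, y to its left, z up, the work surface at z = 0. Lengths are in mm, angles in rad, forces in N, time in s.
With the tool pointing down it reaches from about 250 to 850 mm from the base axis. Payload 12.5 kg.
Tool frame: the origin (TCP) lies on the centre line of the jaws, within the pads' length; the fingertips stand 11 mm ahead of it and the grasp point (between the pads) lies 8 mm behind it (r.tcp_to_tips is the distance from the TCP to the fingertips, in mm); z points along the fingers, y is the line along which they close (so a half turn about z gives the same grasp; the last joint's range is limited). The gripper opens to 93 mm and grips with 3 to 60 N. Pads are 15 mm wide; open, the fingers measure 128 mm over their backs; the gripper's body (75 mm by 188 mm) begins 65 mm behind the grasp point.
Start: joints at [1.259, 0.351, 1.652, -0, 1.139, -0.085], TCP at [123.642, 535.908, 229.633] pointing down, gripper open.
Joint ranges: [-2.75, 2.75], [-0.79, 2.1], [0.01, 2.65], [-1.57, 4.71], [0.07, 3.14], [-2.87, 2.87]. Speed limits (rad/s): [2.22, 2.22, 2.79, 3.14, 3.14, 3.14].

INTERFACE

Orientations are given as a unit quaternion [x, y, z, w].
In Python, from workcell import r gives the robot as it stands.
- The arm moves only by the tool arm_command, never from a script. Its argument "moves" is a list of rows, each an object with "delta_pos": the shift along the world's x, y, z in m, a list of three; "yaw": the turn about the world's z in rad; "fingers": the opening, from 0 (shut) to 1 (fully open). In form: [{"delta_pos": [dx, dy, dz], "yaw": yaw, "fingers": fingers}, ...]. A call has exactly 8 rows; each row is the pose to reach, as a shift and turn from the pose commanded when the call began; what a row does not reach only later rows make up. A row lasts 1/8 s, in which the tool goes at most 62.5 mm and 10.7 degrees, less where a joint would pass 70% of its speed; a pose out of reach is approached as far as the arm can. A call with a gripper value outside its range is refused whole. The fingers move at their own pace and stop on an object; "squeeze" is the grip in N (left out, the last holds). Time passes only in rows, so rows that repeat a pose let the fingers close, or fill a call up. It gives the time, the measured TCP pose, the force, the opening and the grip force at its end, in the units of the state.
- r.get_obs(): the state, without advancing time (a new reading comes with each control period).
- r.camera(name): name is "scene" or "top"; returns the picture (400x640x3 uint8, blue, green, red); there is no depth.
- r.get_calibration(name): a dict with "fovy" (degrees; the focal length in pixels is half the picture's height over the tangent of half this angle, whatever the lens; pixels are square), "cx", "cy" (the principal point, pixels), "dist" ([k1, k2, p1, p2, k3] as OpenCV has them; the pictures are not rectified), "extrinsics" (4x4, takes a point from camera to world coordinates). Camera axes: x right, y up, looking along -z (the intrinsics and any distortion apply to the point x, -y, -z); pixel columns grow to the right and rows downward; lengths in mm; the calibration is good to about 2 mm. A picture is of the moment at which its call begins. get_calibration takes no time and is no camera call.
- r.job_done(): hands the job in; it is judged then, once.
Trained networks look in the newest picture that a camera, given by its name, has taken for a name from the list of things; names that differ only in an ending like _2 or _b are one class to them, and where a whole thing is asked for, a point or a joint stands for the part that bears it (a point fixed in the world has none). Each returns a list of dicts, best first, with "score" (0 to 1); they miss things now and then, are a little off and sometimes report something else, mostly with a low value. They report only what shows in the picture. A call takes as long as a camera call. They do not tell look-alikes from the thing itself.
- r.look_for(camera, thing): "location" ([x, y, z] in mm, in world coordinates, good to about 4 mm: the middle of the surface that is visible of it).
- r.outline_of(camera, thing): "mask" (400x640 bool, what is visible of it).
The state is a dict: "time_s": time; "joint_positions": joint angles; "qd": joint speeds; "joint_torque": joint torques, N m; "tool_pos": TCP position; "tool_rot": TCP orientation; "ft_force": force on the tool from outside, world axes, zero at the start; "torque": the same for the moment, N m; "finger_gap": finger opening in mm; "grasp_force": force on a finger pad.
Only numpy, scipy, OpenCV 4.12 (cv2) and the standard library are available. Lean on these libraries where they do the work, as an engineer would, in place of code of your own. Each camera call takes 0.05 s, during which the arm holds its last target. There are 200 camera calls.

TASK

Pull the warmer's tray all the way out to its stop by the red handle, so that the round rubber mould comes out from under the hood. Then lift the dial hardness gauge out of its wooden stand and hold it on the mould, upright with the dial facing the tray's red handle, its brass foot inside the yellow ring and gently pressed until the spring foot is about halfway in, never hard. Finish while still holding it pressed there, without letting go or putting it down; leave the other things on the bench where they are and the tray fully out.

Things in the scene. Friction and masses are not known exactly. Their poses are not given: they have to be found in the camera images.
- tray (a joint): How far the aluminium tray is pulled out of the blue mould warmer, m: 0 = fully in, 0.170 = out at its stop. It slides level, straight out along the handle's -x axis, with about 3 N of friction, and stays where it is left.
- tray_handle (a point): Middle of the tray's red handle: an upright inverted U of 12 mm round bar, its level bar 90 mm long along this frame's y and 57 mm above the tray; centre 75 mm above the table. x points into the warmer, -x is the way the tray comes out, z up. Pinch it from above, fingers closing along x.
- warmer: Fixed blue mould warmer, a hood 290 mm wide (its y), 290 mm deep (x) and 130 mm high, open in front (-x), holding the tray. Origin: on the table, middle of the front edge; x points into it. The handle bar stands 90 mm in front of it with the tray fully in.
- mould: Black rubber casting mould, a disc 228 mm across and 24 mm thick, lying on the tray on a stiff centre pin; turned by up to about 40 degrees either way from the ring facing the handle. Origin: centre of its underside, 18 mm above the table; z up. With the tray fully in it lies under the hood, its centre 220 mm behind the handle bar.
- spot (a point): Centre of the yellow ring (30 mm outside, 20 mm inside, small yellow dot at its middle) painted flat on the mould's top face, 62 mm from the mould's centre on the handle side, 42 mm above the table. z up. Under the hood until the tray is out.
- gauge: Dial hardness gauge: round steel case 58 mm across, 24 mm thick, on edge; white dial on one face (x points out of it), 11 mm knob on top, shoulder 26 x 40 mm (underside 36 mm below centre), neck 16 x 22 mm, brass foot. 0.2 kg. Origin: case centre, 81 mm above the table at the start. z up. The dial starts facing the robot's right (-y) within 35 deg. Grip from above across the flat faces (along x).
- foot_tip (a point): Centre of the flat end of the gauge's brass foot (14 mm across), 72 mm below the case centre on the gauge's axis when the foot is out.
- foot (a joint): How far the gauge's sprung brass foot is pushed in, m: 0 = out, 0.008 = fully in. Spring: about 0.75 N to start moving, then 0.75 N per mm (about 3.8 N at 4 mm, 6.8 N fully in).
- stand: Fixed wooden block 90 x 80 mm, 45 mm high, with a rectangular hole through it (19 x 25 mm) in which the gauge's neck hangs; lift the gauge 40 mm to leave it. Origin: centre of its underside.
- bin: Red plastic bin 180 x 120 mm, 75 mm high, full of bright castings; bystander. Origin: centre of its underside.
- jar: Jar, 60 mm across, 100 mm high; bystander. Origin: centre of its underside.
- brush: Hand brush lying on the table; bystander. Origin: on its underside.
- casting_a: Bright flat metal casting, 78 mm long, 5 mm thick, on the table near the robot; bystander. Origin: under its larger round end.
- casting_b: Bright flat metal casting, the same, farther from the robot; bystander. Origin: under its larger round end.
Not all that is in view belongs to the job. Several things have the shape of the gauge; the one meant has the colours described above.

How it is judged (in metres and radians):
On the way, in this order (a step that is already met when the one before it is completed fails the run):
1. the tray is pulled out to its stop while the gauge still stands in its stand (value of joint tray above 0.16 m and distance of gauge from where it was at the start of the episode below 0.01 m), for 0.2 s.
2. the gauge is lifted clear of its stand in the fingers (value of joint tray above 0.16 m and height (world z) of gauge above 0.115 m and contact force between gauge and the fingers above 1 N and contact force between gauge and stand below 0.1 N), for 0.2 s.
At the end, for the whole second after the job is handed in: Tray within 10 mm of its stop; gauge held still in the fingers, upright within 0.1 rad, dial facing the handle within 0.35 rad; foot centre within 8 mm of the ring's centre, pressed in 1.2 to 7.2 mm with 1 to 8 N; bystanders within 25 mm of their starts; all through the last second (value of joint tray above 0.16 m and horizontal distance between foot_tip and spot below 0.008 m and value of joint foot between 0.0012 and 0.0072 m and contact force between gauge and mould between 1 and 8 N and angle between gauge's own z axis and vertical below 0.1 rad and height (world z) of gauge above 0.1 m and angle between the x axis of gauge and the x axis of tray_handle, either way round below 0.35 rad and x of tray_handle in the frame of gauge above 0.03 m and contact force between gauge and the fingers above 2 N and contact force between gauge and stand below 0.1 N and linear speed of gauge below 0.02 m/s and distance of each of bin, jar, brush, casting_a, casting_b from where it was at the start of the episode below 0.025 m); the arm keeps its last pose, push and grip.
It fails at once if the gauge is pressed hard on the mould (over 18 N) (contact force between gauge and mould above 18 N).
It fails at once if a bystander is knocked away (over 25 mm) (distance of any of bin, jar, brush, casting_a, casting_b from where it was at the start of the episode above 0.025 m).
It also fails if it takes over 54 s, if anything falls off the work surface, if the arm or the gripper's body presses on something with over 40 N, if the wrist force passes 120 N, or if a joint passes its speed limit or range.

## Working session

There is one attempt and no reset: what is moved stays moved. The work goes in short steps, Python scripts to look and compute and a tool call to move; the robot and the scene stay as the last step left them, time stands still between calls to the robot, and variables do not carry over. Pictures are saved under pics/ and viewed, at most 10 in all, crops included, and the job is handed in when it is done.

Besides the shell and the picture viewer there is one more tool, called after "Emit:" as name(argument=value, ...) on one line, values as JSON. arm_command: Moves the arm, as the interface text tells. Its arguments: {"type":"object","properties":{"moves":{"type":"array"},"squeeze":{"type":"number"}},"required":["moves"]}

```bash
mkdir -p pics; cat > h.py <<'E'
import numpy as np, cv2
from workcell import r
def cal(n):
    c=r.get_calibration(n); f=200/np.tan(np.radians(c["fovy"])/2)
    return np.array([[f,0,c["cx"]],[0,f,c["cy"]],[0,0,1]]),np.array(c["dist"],float),np.array(c["extrinsics"],float)
def ray(n,uv):
    K,d,E=cal(n); p=cv2.undistortPoints(np.array(uv,float).reshape(-1,1,2),K,d)[:,0]
    v=np.c_[p[:,0],-p[:,1],-np.ones(len(p))]@E[:3,:3].T
    return E[:3,3],v
def onz(n,uv,z):
    o,v=ray(n,uv); return o+v*((z-o[2])/v[:,2])[:,None]
def proj(n,P):
    K,d,E=cal(n); q=(np.atleast_2d(P)-E[:3,3])@E[:3,:3]; q=q*[1,-1,-1]
    return cv2.projectPoints(q,np.zeros(3),np.zeros(3),K,d)[0][:,0]
E
python3 - <<'E'
from h import *
a=[]
for n in("scene","top"):
    im=r.camera(n); cv2.imwrite(f"pics/{n}0.png",im)
    print(n,cal(n)[2][:3,3])
    for t in("tray_handle","warmer","gauge","stand","bin","jar","brush","casting_a"):
        for o in r.look_for(n,t)[:3]: print(t,round(o["score"],2),np.round(o["location"]),np.round(proj(n,o["location"])))
o=r.get_obs();print(o["time_s"],o["tool_rot"],o["tool_pos"])
E
```

```text
scene [1086.87630555 -433.43219936  689.50576369]
tray_handle 0.75 [542. 287.  15.] [[394. 169.]]
tray_handle 0.68 [584. 354. 120.] [[425. 138.]]
warmer 0.68 [588. 356. 119.] [[427. 138.]]
gauge 0.89 [ 505. -379.   95.] [[169. 256.]]
gauge 0.8 [ 590. -460.   88.] [[147. 307.]]
gauge 0.39 [ 506. -396.   48.] [[168. 274.]]
stand 0.62 [ 503. -398.   44.] [[168. 274.]]
bin 0.82 [817. -97.  49.] [[368. 293.]]
jar 0.92 [ 747. -276.   78.] [[275. 312.]]
brush 0.79 [ 299. -249.   16.] [[194. 205.]]
brush 0.65 [540. 288.  18.] [[394. 168.]]
casting_a 0.72 [816. -97.  48.] [[368. 293.]]
casting_a 0.55 [ 402. -189.    6.] [[232. 218.]]
casting_a 0.51 [ 684. -192.    5.] [[294. 288.]]
top [ 443.84442182    3.69817152 1520.51500821]
tray_handle 0.97 [527. 245.  18.] [[233. 209.]]
warmer 0.8 [545. 403. 134.] [[172. 200.]]
gauge 0.74 [ 577. -451.   88.] [[458. 194.]]
gauge 0.7 [524. 244.  17.] [[233. 210.]]
gauge 0.66 [ 585. -358.   91.] [[428. 191.]]
stand 0.92 [ 477. -356.   45.] [[424. 227.]]
bin 0.7 [806. -88.  50.] [[339. 122.]]
jar 0.57 [ 727. -261.  100.] [[397. 144.]]
jar 0.45 [806. -87.  48.] [[339. 122.]]
brush 0.82 [ 292. -234.   20.] [[384. 285.]]
casting_a 0.56 [ 401. -184.    4.] [[367. 250.]]
casting_a 0.47 [ 682. -198.    4.] [[372. 163.]]
0.9 [ 1.13164416e-01  9.93576275e-01  1.05654084e-05 -3.88657909e-06] [123.64543408 535.91446844 229.64165312]
```

View pics/scene0.png

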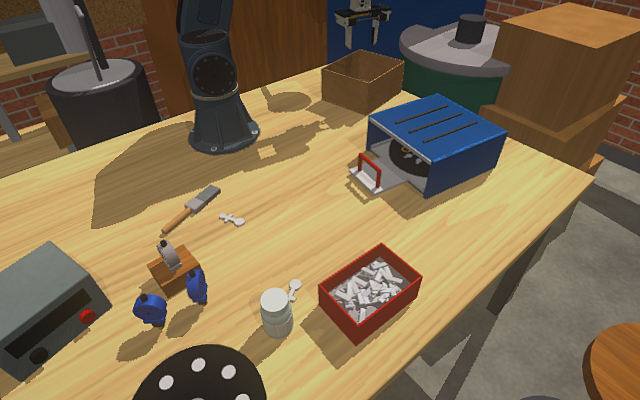

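View pics/top0.png

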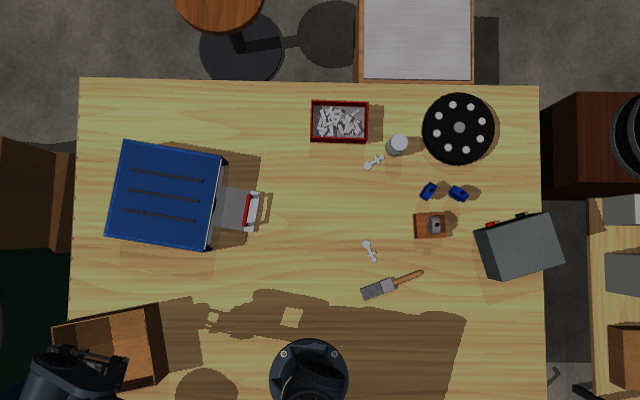

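The scene image shows three things with the gauge's shape: blue at (150,307), blue at (195,285), and steel in the wooden stand at (168,255). The steel one fits, as it has a grey case and hangs in the stand. The handle's red bar is at top (250,212). I'll confirm with a crop and measure.

```bash
cat > m.py <<'E'
from h import *
from scipy.optimize import minimize
def box(c,yaw,sx,sy,z0,z1):
    s=np.array([[a*sx/2,b*sy/2,0] for a in(-1,1) for b in(-1,1)])
    R=np.array([[np.cos(yaw),-np.sin(yaw),0],[np.sin(yaw),np.cos(yaw),0],[0,0,1]])
    return np.vstack([s+[0,0,z0],s+[0,0,z1]])@R.T+[c[0],c[1],0]
def case(c,yaw,zc=81):
    t=np.linspace(0,2*np.pi,40)
    P=np.vstack([np.c_[np.full(40,x),29*np.cos(t),zc+29*np.sin(t)] for x in(-12,12)])
    R=np.array([[np.cos(yaw),-np.sin(yaw),0],[np.sin(yaw),np.cos(yaw),0],[0,0,1]])
    return P@R.T+[c[0],c[1],0]
def hull(n,P,S=4):
    m=np.zeros((400*S,640*S),np.uint8); q=((proj(n,P)+.5)*S).round().astype(np.int32)
    cv2.fillConvexPoly(m,cv2.convexHull(q),1); return m>0
def up(m,S=4): return cv2.resize(m.astype(np.float32),None,fx=S,fy=S)>.5
E
python3 - <<'E'
from m import *
im={n:cv2.imread(f"pics/{n}0.png") for n in("scene","top")}
a=cv2.resize(im["scene"][225:335,125:225],(400,440),interpolation=cv2.INTER_CUBIC)
b=cv2.resize(im["top"][170:258,390:470],(400,440),interpolation=cv2.INTER_CUBIC)
cv2.imwrite("pics/crop.png",np.hstack([a,b]))
for n in im:
    h=cv2.cvtColor(im[n],cv2.COLOR_BGR2HSV); x0,x1,y0,y1=(340,400,140,200) if n=="scene" else (230,275,180,240)
    m=(((h[...,0]<8)|(h[...,0]>172))&(h[...,1]>150)&(h[...,2]>90)); k=np.zeros_like(m);k[y0:y1,x0:x1]=1;m&=k
    v,u=np.nonzero(m); rc=cv2.minAreaRect(np.c_[u,v].astype(np.float32)); print(n,len(u),rc)
    if n=="top":
        c=cv2.boxPoints(rc); c=onz(n,c,75); print("corners z75",c.round(1)); print(onz(n,[[u.mean(),v.mean()]],75))
        e=[c[1]-c[0],c[2]-c[1]]; print([ (np.linalg.norm(q).round(1),np.degrees(np.arctan2(q[1],q[0])).round(1)) for q in e])
        h2=h; w=(abs(h[...,0]-112)<10)&(h[...,1]>140)&(h[...,2]>80); w[:, 300:]=0; w[:100]=0
        nn,l,s,ct=cv2.connectedComponentsWithStats(w.astype(np.uint8)); i=1+s[1:,4].argmax(); v,u=np.nonzero(l==i)
        c=onz(n,cv2.boxPoints(cv2.minAreaRect(np.c_[u,v].astype(np.float32))),130);print("roof",c.round(1)); 
        for q in(c[1]-c[0],c[2]-c[1]):print(np.linalg.norm(q),np.degrees(np.arctan2(q[1],q[0])))
    else:
        print("bar px",[(int(x),int(v[u==x].min())) for x in range(u.min(),u.max()+1,3)])
for n in im:
    r.camera(n)
    for t in("gauge","stand"):
        for o in r.outline_of(n,t)[:4]:
            v,u=np.nonzero(o["mask"]); print(n,t,round(o["score"],2),u.mean().round(1),v.mean().round(1),u.min(),u.max(),v.min(),v.max(),len(u))
            if t=="stand" or abs(u.mean()-(168 if n=="scene" else 433))<12: np.save(f"{n}_{t}.npy",o["mask"])
E
```

```text
scene 180 ((368.7454528808594, 169.1669464111328), (36.08537292480469, 15.571621894836426), 41.82017135620117)
bar px [(358, 162), (361, 153), (364, 155), (367, 158), (370, 160), (373, 163), (376, 166), (379, 168)]
top 93 ((245.67601013183594, 209.53199768066406), (2.7727243900299072, 31.752168655395508), 10.30484676361084)
corners z75 [[475.1 209.1  75. ]
 [570.7 194.1  75. ]
 [569.3 185.8  75. ]
 [473.7 200.8  75. ]]
[[521.71386278 197.53536904  75.        ]]
[(np.float64(96.8), np.float64(-8.9)), (np.float64(8.5), np.float64(-99.6))]
roof [[705.9 444.5 130. ]
 [705.9 444.5 130. ]
 [705.9 444.5 130. ]
 [705.9 444.5 130. ]]
0.0 0.0
0.0 0.0
scene gauge 0.78 169.5 255.3 158 181 240 271 452
scene gauge 0.75 196.7 286.1 186 206 268 305 637
scene gauge 0.56 150.6 309.6 132 166 293 329 908
scene stand 0.65 173.2 271.8 147 200 244 298 1326
top gauge 0.77 432.6 225.3 426 439 216 235 245
top gauge 0.75 457.1 193.8 448 467 185 201 246
top gauge 0.58 427.5 191.1 420 435 183 199 165
top gauge 0.25 338.7 121.6 310 367 99 144 2493
top stand 0.75 427.1 225.7 413 445 213 238 586
```

View pics/crop.png

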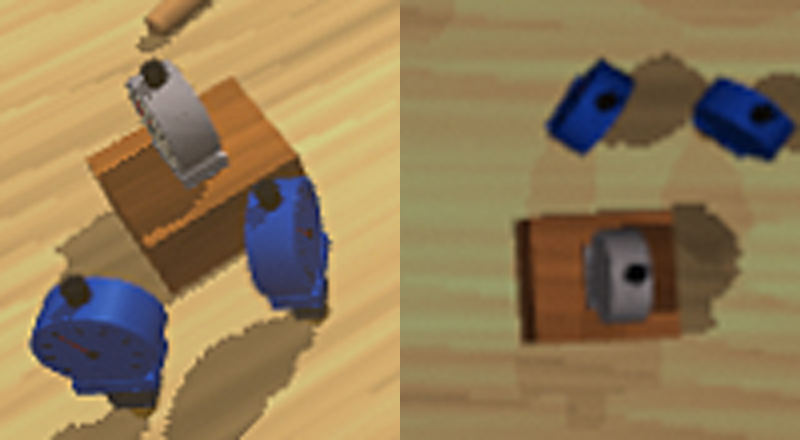

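The crop confirms the steel-grey gauge in the stand at left (180,130) and right (620,275). The two standing on the table are blue decoys. Next I fit poses to the silhouettes.

```bash
python3 - <<'E'
from m import *
M={(n,t):up(np.load(f"{n}_{t}.npy")) for n in("scene","top") for t in("gauge","stand")}
def iou(a,b): return (a&b).sum()/(a|b).sum()
def G(n,p):
    return hull(n,case(p,p[2]))|hull(n,box(p,p[2],26,40,45,58))|hull(n,box(p+0,p[2],11,11,108,120))
def go(f,starts,d):
    best=None
    for s in starts:
        s=np.array(s,float); sx=np.vstack([s]+[s+np.eye(len(s))[i]*d[i] for i in range(len(s))])
        o=minimize(f,s,method="Nelder-Mead",options=dict(initial_simplex=sx,maxiter=150))
        if best is None or o.fun<best.fun: best=o
        print("  ",np.round(o.x,3),round(o.fun,3))
    return best.x
for cams in(("scene","top"),("top",),("scene",)):
    print(cams);go(lambda p:-np.mean([iou(G(n,p),M[n,"gauge"]) for n in cams]),[(480,-372,-1.57+a) for a in(-.3,.0,.3)],(8,8,.2))
for sz in((90,80),(80,90)):
    print(sz);go(lambda p:-np.mean([iou(hull(n,box(p,p[2],*sz,0,45))|G(n,(p[0],p[1],p[2])),M[n,"stand"]|M[n,"gauge"]) for n in("scene","top")]),[(480,-368,-1.57+a) for a in(-.15,.15)],(8,8,.2))
im=cv2.imread("pics/top0.png");h=cv2.cvtColor(im,cv2.COLOR_BGR2HSV)
w=(abs(h[...,0].astype(int)-112)<14)&(h[...,1]>120)&(h[...,2]>50);w[:,245:]=0;w[:120]=0;w[270:]=0
n_,l,s,_=cv2.connectedComponentsWithStats(cv2.morphologyEx(w.astype(np.uint8),cv2.MORPH_CLOSE,np.ones((7,7))));w=l==1+s[1:,4].argmax();print(w.sum())
W=up(w)
def B(p):
    c,s_=np.cos(p[2]),np.sin(p[2]); return hull("top",box((p[0]+145*c,p[1]+145*s_),p[2],290,290,0,130))
p=go(lambda p:-iou(B(p),W),[(535,285,1.4)],(10,10,.1)); print("warmer",p,"handle pred",p[:2]-90*np.array([np.cos(p[2]),np.sin(p[2])]))
for hc in([p[0]-90*np.cos(p[2]),p[1]-90*np.sin(p[2])],[522,197.5]):
    y=np.array([-np.sin(p[2]),np.cos(p[2])])*45; e=[[hc[0]+k*y[0],hc[1]+k*y[1],81] for k in(-1,1)]; print(proj("scene",e).round(1),proj("top",e).round(1))
E
```

```text
('scene', 'top')
   [ 483.413 -375.592   -1.774] -0.429
   [ 483.799 -376.324   -1.511] -0.468
   [ 483.298 -376.297   -1.517] -0.47
('top',)
   [ 480.   -372.     -1.87] -0.0
   [ 480.   -372.     -1.57] -0.0
   [ 480.   -372.     -1.27] -0.0
('scene',)Traceback (most recent call last):
  File "<stdin>", line 15, in <module>
  File "<stdin>", line 10, in go
    res = _minimize_neldermead(fun, x0, args, callback, bounds=bounds,
                               **options)
    fxe = func(xe)
    fx = function(np.copy(x), *(wrapper_args + args))
  File "<stdin>", line 15, in <lambda>
  File "<stdin>", line 5, in G
  File "m.py", line 13, in hull
    m=np.zeros((400*S,640*S),np.uint8); q=((proj(n,P)+.5)*S).round().astype(np.int32)
                                            ~~~~^^^^^
  File "h.py", line 13, in proj
    K,d,E=cal(n); q=(np.atleast_2d(P)-E[:3,3])@E[:3,:3]; q=q*[1,-1,-1]
          ~~~^^^
  File "h.py", line 4, in cal
    c=r.get_calibration(n); f=200/np.tan(np.radians(c["fovy"])/2)
ValueError: time passes only in moves, steps and waits
```

```bash
sed -i 's/^def cal/import functools\n@functools.cache\ndef cal/' h.py; python3 - <<'E'
from m import *
r.camera("top")
for o in r.outline_of("top","gauge"):
    v,u=np.nonzero(o["mask"])
    if abs(v.mean()-225)<6 and abs(u.mean()-432)<8: np.save("top_gauge.npy",o["mask"]);print("ok")
M={(n,t):up(np.load(f"{n}_{t}.npy")) for n in("scene","top") for t in("gauge","stand")}
def iou(a,b): return (a&b).sum()/(a|b).sum()
def G(n,p):
    return hull(n,case(p,p[2]))|hull(n,box(p,p[2],26,40,45,58))|hull(n,box(p,p[2],11,11,108,120))
def go(f,starts,d):
    best=None
    for s in starts:
        s=np.array(s,float); sx=np.vstack([s]+[s+np.eye(len(s))[i]*d[i] for i in range(len(s))])
        o=minimize(f,s,method="Nelder-Mead",options=dict(initial_simplex=sx,maxiter=120))
        if best is None or o.fun<best.fun: best=o
        print("  ",np.round(o.x,3),round(o.fun,3))
    return best.x
for cams in(("scene","top"),("top",),("scene",)):
    print(cams);go(lambda p:-np.mean([iou(G(n,p),M[n,"gauge"]) for n in cams]),[(480,-372,-1.57+a) for a in(-.25,.1)],(8,8,.2))
for sz in((90,80),(80,90)):
    print(sz);go(lambda p:-np.mean([iou(hull(n,box(p,p[2],*sz,0,45))|G(n,p),M[n,"stand"]|M[n,"gauge"]) for n in("scene","top")]),[(480,-368,-1.57+a) for a in(-.15,.15)],(8,8,.2))
im=cv2.imread("pics/top0.png");h=cv2.cvtColor(im,cv2.COLOR_BGR2HSV)
w=(abs(h[...,0].astype(int)-112)<14)&(h[...,1]>120)&(h[...,2]>50);w[:,245:]=0;w[:120]=0;w[270:]=0
n_,l,s,_=cv2.connectedComponentsWithStats(cv2.morphologyEx(w.astype(np.uint8),cv2.MORPH_CLOSE,np.ones((7,7))));w=l==1+s[1:,4].argmax();print(w.sum())
W=up(w)
def B(p):
    c,s_=np.cos(p[2]),np.sin(p[2]); return hull("top",box((p[0]+145*c,p[1]+145*s_),p[2],290,290,0,130))
p=go(lambda p:-iou(B(p),W),[(535,285,1.4)],(10,10,.1)); print("warmer",p,"handle pred",p[:2]-90*np.array([np.cos(p[2]),np.sin(p[2])]))
for hc in([p[0]-90*np.cos(p[2]),p[1]-90*np.sin(p[2])],[522,197.5]):
    y=np.array([-np.sin(p[2]),np.cos(p[2])])*45; e=[[hc[0]+k*y[0],hc[1]+k*y[1],81] for k in(-1,1)]; print(proj("scene",e).round(1),proj("top",e).round(1))
o=r.get_obs();print(o["time_s"],o["tool_pos"])
E
```

```text
ok
('scene', 'top')
   [ 482.015 -377.096   -1.498] -0.919
   [ 482.04  -376.971   -1.485] -0.918
('top',)
   [ 481.545 -377.859   -1.554] -0.924
   [ 481.707 -377.961   -1.455] -0.93
('scene',)
   [ 483.536 -375.746   -1.769] -0.858
   [ 483.287 -376.305   -1.517] -0.941
(90, 80)
   [ 481.674 -377.224   -1.522] -0.911
   [ 481.827 -376.916   -1.51 ] -0.913
(80, 90)
   [ 479.435 -378.008   -1.411] -0.804
   [ 480.805 -376.984   -1.376] -0.804
9791
   [535.689 289.353   1.409] -0.9
warmer [535.68896185 289.35270118   1.40935065] handle pred [521.2218891  200.52306758]
[[380.  167.7]
 [361.2 151.6]] [[247.1 195.1]
 [241.6 224.3]]
[[379.4 168.3]
 [360.6 152.1]] [[248.1 194.9]
 [242.6 224.1]]
1.3 [123.64680365 535.91069001 229.63031337]
```

Cross-checks agree: both ways of finding the handle match, and the cameras are consistent.
- **Handle:** about (521.5, 199), yaw 1.41
- **Gauge:** about (482, -377), yaw -1.51

Moving to a point above the handle.

Emit:
arm_command(moves=[{"delta_pos": [0.04,-0.034,0.01],"yaw": 0.01,"fingers": 1},{"delta_pos": [0.09,-0.076,0.01],"yaw": 0.02,"fingers": 1},{"delta_pos": [0.138,-0.117,0.01],"yaw": 0.03,"fingers": 1},{"delta_pos": [0.186,-0.158,0.01],"yaw": 0.04,"fingers": 1},{"delta_pos": [0.234,-0.198,0.01],"yaw": 0.05,"fingers": 1},{"delta_pos": [0.282,-0.239,0.01],"yaw": 0.06,"fingers": 1},{"delta_pos": [0.33,-0.28,0.01],"yaw": 0.068,"fingers": 1},{"delta_pos": [0.37,-0.314,0.01],"yaw": 0.068,"fingers": 1}])

```text
time_s: 2.3
tool_pos: [495.2, 220.2, 239.8]
tool_rot: [0.079, 0.997, 0.0, 0.0]
ft_force: [-0.2, 1.0, 0.2]
finger_gap: 92.9
grasp_force: 0.0
```

Emit:
arm_command(moves=[{"delta_pos": [0.02,-0.016,0],"yaw": 0,"fingers": 1},{"delta_pos": [0.028,-0.023,-0.03],"yaw": 0,"fingers": 1},{"delta_pos": [0.028,-0.023,-0.06],"yaw": 0,"fingers": 1},{"delta_pos": [0.028,-0.023,-0.09],"yaw": 0,"fingers": 1},{"delta_pos": [0.028,-0.023,-0.12],"yaw": 0,"fingers": 1},{"delta_pos": [0.028,-0.023,-0.15],"yaw": 0,"fingers": 1},{"delta_pos": [0.028,-0.023,-0.169],"yaw": 0,"fingers": 1},{"delta_pos": [0.028,-0.023,-0.169],"yaw": 0,"fingers": 0.7}])

```text
time_s: 3.3
tool_pos: [520.9, 198.7, 69.6]
tool_rot: [0.079, 0.997, -0.0, -0.001]
ft_force: [-0.2, -0.6, 0.6]
finger_gap: 86.9
grasp_force: 0.0
```

Emit:
arm_command(moves=[{"delta_pos": [0,0,0],"yaw": 0,"fingers": 0},{"delta_pos": [0,0,0],"yaw": 0,"fingers": 0},{"delta_pos": [0,0,0],"yaw": 0,"fingers": 0},{"delta_pos": [0,0,0],"yaw": 0,"fingers": 0},{"delta_pos": [0,0,0],"yaw": 0,"fingers": 0},{"delta_pos": [0,0,0],"yaw": 0,"fingers": 0},{"delta_pos": [0,0,0],"yaw": 0,"fingers": 0},{"delta_pos": [0,0,0],"yaw": 0,"fingers": 0}], squeeze=25)

```text
time_s: 4.3
tool_pos: [521.6, 198.8, 70.6]
tool_rot: [0.079, 0.997, -0.0, -0.0]
ft_force: [-0.6, -2.6, -0.2]
finger_gap: 11.4
grasp_force: 25.0
```

Gripped on the 12 mm bar. Pulling 172 mm.

Emit:
arm_command(moves=[{"delta_pos": [-0.003,-0.02,0],"yaw": 0,"fingers": 0},{"delta_pos": [-0.007,-0.044,0],"yaw": 0,"fingers": 0},{"delta_pos": [-0.011,-0.069,0],"yaw": 0,"fingers": 0},{"delta_pos": [-0.015,-0.094,0],"yaw": 0,"fingers": 0},{"delta_pos": [-0.019,-0.119,0],"yaw": 0,"fingers": 0},{"delta_pos": [-0.023,-0.144,0],"yaw": 0,"fingers": 0},{"delta_pos": [-0.026,-0.161,0],"yaw": 0,"fingers": 0},{"delta_pos": [-0.0275,-0.17,0],"yaw": 0,"fingers": 0}])

```text
time_s: 5.3
tool_pos: [495.0, 31.0, 70.6]
tool_rot: [0.081, 0.997, 0.003, 0.001]
ft_force: [11.3, 49.2, -12.9]
finger_gap: 14.2
grasp_force: 25.0
```

Emit:
arm_command(moves=[{"delta_pos": [-0.0005,-0.002,0],"yaw": 0,"fingers": 0},{"delta_pos": [-0.0005,-0.003,0],"yaw": 0,"fingers": 0},{"delta_pos": [-0.0005,-0.003,0],"yaw": 0,"fingers": 0},{"delta_pos": [-0.0005,-0.003,0],"yaw": 0,"fingers": 0},{"delta_pos": [-0.0005,-0.003,0],"yaw": 0,"fingers": 0},{"delta_pos": [-0.0005,-0.003,0],"yaw": 0,"fingers": 0},{"delta_pos": [-0.0005,-0.003,0],"yaw": 0,"fingers": 0},{"delta_pos": [-0.0005,-0.003,0],"yaw": 0,"fingers": 0}])

```text
time_s: 6.3
tool_pos: [495.0, 31.0, 70.6]
tool_rot: [0.08, 0.997, 0.004, 0.001]
ft_force: [11.6, 48.4, -11.6]
finger_gap: 14.5
grasp_force: 25.0
```

Tray is at its stop: 169.9 mm of travel and a 48 N reaction. Release, rise, and move toward the gauge.

Emit:
arm_command(moves=[{"delta_pos": [0.0005,0.004,0],"yaw": 0,"fingers": 0.4},{"delta_pos": [0.0005,0.004,0],"yaw": 0,"fingers": 0.6},{"delta_pos": [0.0005,0.004,0],"yaw": 0,"fingers": 0.6},{"delta_pos": [0.0005,0.004,0.01],"yaw": 0,"fingers": 0.6},{"delta_pos": [0.0005,0.004,0.04],"yaw": 0,"fingers": 0.6},{"delta_pos": [0.0005,0.004,0.08],"yaw": 0,"fingers": 0.6},{"delta_pos": [0,-0.03,0.11],"yaw": 0,"fingers": 0.8},{"delta_pos": [0,-0.08,0.11],"yaw": 0.1,"fingers": 1}])

```text
time_s: 7.3
tool_pos: [494.7, -54.9, 183.7]
tool_rot: [0.028, 1.0, -0.0, 0.002]
ft_force: [0.8, -0.6, -0.8]
finger_gap: 71.4
grasp_force: 0.0
```

Emit:
arm_command(moves=[{"delta_pos": [-0.002,-0.045,0],"yaw": 0.02,"fingers": 1},{"delta_pos": [-0.004,-0.095,0.005],"yaw": 0.04,"fingers": 1},{"delta_pos": [-0.006,-0.145,0.01],"yaw": 0.06,"fingers": 1},{"delta_pos": [-0.008,-0.19,0.01],"yaw": 0.08,"fingers": 1},{"delta_pos": [-0.01,-0.23,0.01],"yaw": 0.1,"fingers": 1},{"delta_pos": [-0.0116,-0.27,0.01],"yaw": 0.12,"fingers": 1},{"delta_pos": [-0.0116,-0.3,0.01],"yaw": 0.12,"fingers": 1},{"delta_pos": [-0.0116,-0.323,0.01],"yaw": 0.12,"fingers": 1}])

```text
time_s: 8.3
tool_pos: [481.5, -378.6, 191.3]
tool_rot: [-0.03, 1.0, -0.0, 0.0]
ft_force: [-0.4, -0.0, -0.0]
finger_gap: 93.0
grasp_force: 0.0
```

```bash
python3 - <<'E'
from h import *
o=r.get_obs();print(o["time_s"],o["tool_pos"],o["tool_rot"],o["ft_force"])
for n in("scene","top"):
    im=r.camera(n); cv2.imwrite(f"pics/{n}1.png",im)
    for t in("spot","tray_handle","mould"):
        for o in r.look_for(n,t)[:2]: print(n,t,round(o["score"],2),np.round(o["location"]),np.round(proj(n,o["location"])))
    h=cv2.cvtColor(im,cv2.COLOR_BGR2HSV)
    m=((h[...,0]>22)&(h[...,0]<36)&(h[...,1]>150)&(h[...,2]>100))
    x0,x1,y0,y1=(300,480,110,260) if n=="scene" else (190,310,140,280)
    k=np.zeros_like(m);k[y0:y1,x0:x1]=1;m&=k
    v,u=np.nonzero(m)
    if len(u): print(n,len(u),u.mean(),v.mean(),u.min(),u.max(),v.min(),v.max(),onz(n,[[u.mean(),v.mean()],[(u.min()+u.max())/2,(v.min()+v.max())/2]],42).round(1))
a=cv2.imread("pics/scene1.png"); b=cv2.imread("pics/top1.png")
cv2.imwrite("pics/both1.png",np.hstack([cv2.resize(a[120:270,300:430],(400,461),interpolation=cv2.INTER_CUBIC),cv2.resize(b[140:290,190:320],(400,461),interpolation=cv2.INTER_CUBIC)]))
E
```

```text
8.3 [ 481.52482552 -378.63009662  191.32751601] [-3.00219010e-02  9.99549223e-01 -1.70986935e-04  8.87296362e-05] [-0.44115663 -0.03116569 -0.02632228]
scene spot 0.75 [548. 231.  39.] [[383. 171.]]
scene tray_handle 0.56 [538. 183.  39.] [[369. 176.]]
scene 22 362.54545454545456 165.6818181818182 358 367 163 168 [[492.3 201.6  42. ]
 [491.6 202.2  42. ]]
top spot 0.66 [522. 230.  42.] [[236. 210.]]
top spot 0.43 [809. -86.  49.] [[339. 121.]]
top tray_handle 0.63 [513. 185.  41.] [[251. 213.]]
top mould 0.64 [522. 229.  41.] [[237. 210.]]
top 45 245.0 220.3111111111111 241 249 216 225 [[490.2 203.2  42. ]
 [489.6 203.2  42. ]]
```

View pics/both1.png

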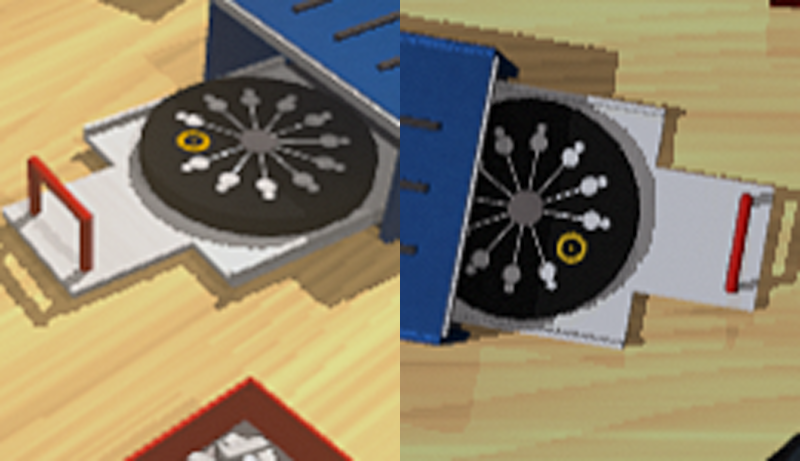

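View pics/scene1.png

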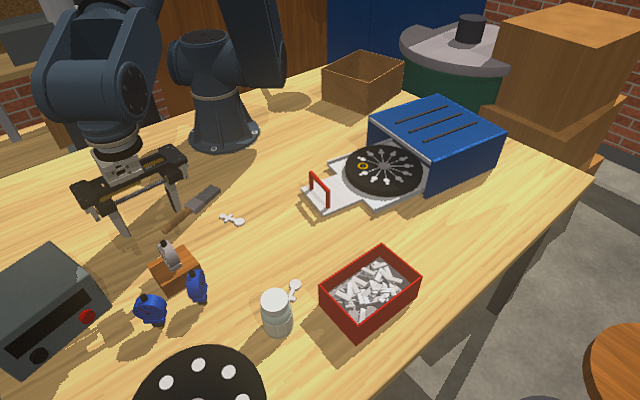

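The spot is at the yellow ring, top pixel (245,220) and scene pixel (362.5,165.7), which gives about (490.5, 202). It lies 60 mm from the mould centre, which fits the stated 62. Descend on the gauge.

Emit:
arm_command(moves=[{"delta_pos": [0,0,-0.02],"yaw": 0,"fingers": 1},{"delta_pos": [0,0,-0.045],"yaw": 0,"fingers": 1},{"delta_pos": [0,0,-0.07],"yaw": 0,"fingers": 1},{"delta_pos": [0,0,-0.09],"yaw": 0,"fingers": 1},{"delta_pos": [0,0,-0.105],"yaw": 0,"fingers": 0.7},{"delta_pos": [0,0,-0.11],"yaw": 0,"fingers": 0.5},{"delta_pos": [0,0,-0.11],"yaw": 0,"fingers": 0.4},{"delta_pos": [0,0,-0.11],"yaw": 0,"fingers": 0.4}], squeeze=8)

```text
time_s: 9.7
tool_pos: [482.4, -377.3, 81.4]
tool_rot: [-0.031, 1.0, -0.0, 0.0]
ft_force: [-0.2, -0.5, -0.4]
finger_gap: 57.5
grasp_force: 0.0
```

Emit:
arm_command(moves=[{"delta_pos": [0,0,0],"yaw": 0,"fingers": 0.35},{"delta_pos": [0,0,0],"yaw": 0,"fingers": 0.3},{"delta_pos": [0,0,0],"yaw": 0,"fingers": 0.25},{"delta_pos": [0,0,0],"yaw": 0,"fingers": 0.2},{"delta_pos": [0,0,0],"yaw": 0,"fingers": 0.1},{"delta_pos": [0,0,0],"yaw": 0,"fingers": 0},{"delta_pos": [0,0,0],"yaw": 0,"fingers": 0},{"delta_pos": [0,0,0],"yaw": 0,"fingers": 0}])

```text
time_s: 10.7
tool_pos: [482.0, -377.1, 80.7]
tool_rot: [-0.031, 1.0, -0.0, -0.0]
ft_force: [-1.2, -0.2, 1.9]
finger_gap: 23.8
grasp_force: 8.0
```

Gripped at 23.8 mm, as expected for a 24 mm case. Firm up and lift.

Emit:
arm_command(moves=[{"delta_pos": [0,0,0],"yaw": 0,"fingers": 0},{"delta_pos": [0,0,0],"yaw": 0,"fingers": 0},{"delta_pos": [0,0,0.01],"yaw": 0,"fingers": 0},{"delta_pos": [0,0,0.025],"yaw": 0,"fingers": 0},{"delta_pos": [0,0,0.045],"yaw": 0,"fingers": 0},{"delta_pos": [0,0,0.065],"yaw": 0,"fingers": 0},{"delta_pos": [0,0,0.085],"yaw": 0,"fingers": 0},{"delta_pos": [0,0,0.1],"yaw": 0,"fingers": 0}], squeeze=30)

```text
time_s: 11.7
tool_pos: [482.2, -377.2, 182.4]
tool_rot: [-0.031, 1.0, -0.0, 0.0]
ft_force: [-0.5, 0.5, -1.2]
finger_gap: 23.8
grasp_force: 30.0
```

Emit:
arm_command(moves=[{"delta_pos": [0,0,0.02],"yaw": 0,"fingers": 0},{"delta_pos": [0,0.01,0.02],"yaw": 0,"fingers": 0},{"delta_pos": [0,0.04,0.02],"yaw": 0,"fingers": 0},{"delta_pos": [0,0.08,0.02],"yaw": -0.05,"fingers": 0},{"delta_pos": [0,0.12,0.02],"yaw": -0.1,"fingers": 0},{"delta_pos": [0,0.165,0.02],"yaw": -0.15,"fingers": 0},{"delta_pos": [0,0.21,0.02],"yaw": -0.2,"fingers": 0},{"delta_pos": [0,0.25,0.02],"yaw": -0.22,"fingers": 0}])

```text
time_s: 12.7
tool_pos: [481.2, -124.9, 199.9]
tool_rot: [0.08, 0.997, 0.0, -0.001]
ft_force: [0.1, 0.2, -2.7]
finger_gap: 23.8
grasp_force: 30.0
```

Emit:
arm_command(moves=[{"delta_pos": [0.001,0.04,0],"yaw": 0,"fingers": 0},{"delta_pos": [0.002,0.085,0],"yaw": 0,"fingers": 0},{"delta_pos": [0.004,0.13,0],"yaw": 0,"fingers": 0},{"delta_pos": [0.005,0.18,0],"yaw": 0,"fingers": 0},{"delta_pos": [0.006,0.23,0],"yaw": 0,"fingers": 0},{"delta_pos": [0.008,0.275,0],"yaw": 0,"fingers": 0},{"delta_pos": [0.0085,0.31,0],"yaw": 0,"fingers": 0},{"delta_pos": [0.0085,0.329,0],"yaw": 0,"fingers": 0}])

```text
time_s: 13.7
tool_pos: [489.6, 203.4, 199.9]
tool_rot: [0.079, 0.997, -0.0, -0.001]
ft_force: [-0.5, -1.5, -1.1]
finger_gap: 23.9
grasp_force: 30.0
```

Emit:
arm_command(moves=[{"delta_pos": [0,0,-0.01],"yaw": 0,"fingers": 0},{"delta_pos": [0,0,-0.02],"yaw": 0,"fingers": 0},{"delta_pos": [0,0,-0.03],"yaw": 0,"fingers": 0},{"delta_pos": [0,0,-0.04],"yaw": 0,"fingers": 0},{"delta_pos": [0,0,-0.05],"yaw": 0,"fingers": 0},{"delta_pos": [0,0,-0.06],"yaw": 0,"fingers": 0},{"delta_pos": [0,0,-0.065],"yaw": 0,"fingers": 0},{"delta_pos": [0,0,-0.065],"yaw": 0,"fingers": 0}])

```text
time_s: 14.7
tool_pos: [490.4, 201.9, 135.3]
tool_rot: [0.079, 0.997, -0.0, -0.0]
ft_force: [-0.2, -0.2, -1.2]
finger_gap: 24.0
grasp_force: 30.0
```

```bash
python3 - <<'E'
from h import *
o=r.get_obs();print(o["time_s"],o["tool_pos"],o["tool_rot"],o["ft_force"]); T=o["tool_pos"]
im=r.camera("scene"); cv2.imwrite("pics/scene2.png",im)
for t in("foot_tip","spot","gauge"):
    for q in r.look_for("scene",t)[:2]: print(t,round(q["score"],2),np.round(q["location"],1),proj("scene",q["location"]).round(1))
print("expected tip",proj("scene",[T[0],T[1],T[2]-71.6]),"spot",proj("scene",[490.5,202,42]),"case",proj("scene",[T[0],T[1],T[2]+.4]))
t=r.camera("top")
cv2.imwrite("pics/c2.png",np.hstack([cv2.resize(im[90:190,310:430],(600,500),interpolation=cv2.INTER_CUBIC)]))
E
```

```text
14.7 [490.43767616 201.89383533 135.34399295] [ 7.93105119e-02  9.96849924e-01 -9.69761299e-05 -2.49748288e-04] [-0.24281835 -0.18587454 -1.16449927]
foot_tip 0.59 [ 300.2 -248.6   16. ] [[194.1 205.3]]
spot 0.7 [551.8 232.   42.8] [[384.6 170.8]]
spot 0.7 [ 492.7 -388.3   46.3] [[169.5 268.8]]
gauge 0.93 [ 590.1 -459.8   85.3] [[147.6 307.7]]
gauge 0.8 [506.9 192.8 128.2] [[365.9 144.2]]
expected tip [[362.62910349 159.3448981 ]] spot [[362.20244497 165.35392462]] case [[364.26490005 138.21861775]]
```

View pics/c2.png

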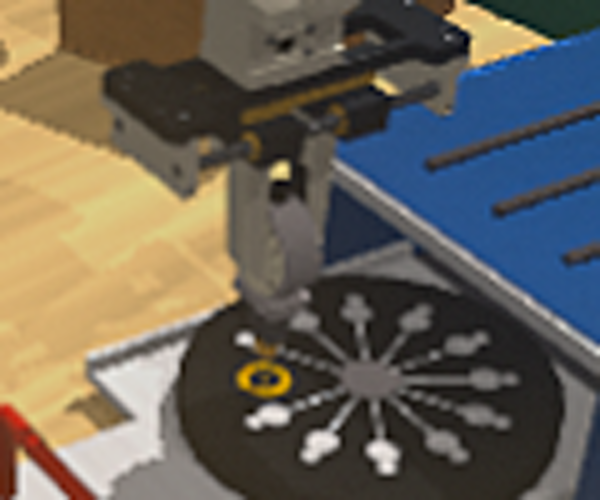

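The foot shows at scene pixel (363.2,159.2), against an expected (362.6,159.3). It stands above the ring at (363,165.8) in line with the prediction, and the dial faces the handle. Lowering gently.

Emit:
arm_command(moves=[{"delta_pos": [0.0005,0,-0.005],"yaw": 0,"fingers": 0},{"delta_pos": [0.0005,0,-0.01],"yaw": 0,"fingers": 0},{"delta_pos": [0.0005,0,-0.014],"yaw": 0,"fingers": 0},{"delta_pos": [0.0005,0,-0.018],"yaw": 0,"fingers": 0},{"delta_pos": [0.0005,0,-0.02],"yaw": 0,"fingers": 0},{"delta_pos": [0.0005,0,-0.022],"yaw": 0,"fingers": 0},{"delta_pos": [0.0005,0,-0.0235],"yaw": 0,"fingers": 0},{"delta_pos": [0.0005,0,-0.0235],"yaw": 0,"fingers": 0}])

```text
time_s: 15.95
tool_pos: [491.1, 201.9, 112.3]
tool_rot: [0.079, 0.997, 0.0, 0.0]
ft_force: [-0.8, -0.1, -0.1]
finger_gap: 23.8
grasp_force: 30.0
```

Emit:
arm_command(moves=[{"delta_pos": [0,0,-0.001],"yaw": 0,"fingers": 0},{"delta_pos": [0,0,-0.0015],"yaw": 0,"fingers": 0},{"delta_pos": [0,0,-0.002],"yaw": 0,"fingers": 0},{"delta_pos": [0,0,-0.0022],"yaw": 0,"fingers": 0},{"delta_pos": [0,0,-0.0022],"yaw": 0,"fingers": 0},{"delta_pos": [0,0,-0.0022],"yaw": 0,"fingers": 0},{"delta_pos": [0,0,-0.0022],"yaw": 0,"fingers": 0},{"delta_pos": [0,0,-0.0022],"yaw": 0,"fingers": 0}])

```text
time_s: 16.95
tool_pos: [491.1, 201.9, 110.0]
tool_rot: [0.079, 0.997, 0.0, 0.0]
ft_force: [-0.2, -0.2, 1.2]
finger_gap: 23.9
grasp_force: 30.0
```

```bash
python3 - <<'E'
from h import *
f=[]
for i in range(8):
    im=r.camera("scene"); o=r.get_obs(); f.append(o["ft_force"])
print(o["time_s"],o["tool_pos"],o["grasp_force"],np.mean(f,0),np.std(f,0))
cv2.imwrite("pics/c3.png",cv2.resize(im[110:190,320:420],(750,600),interpolation=cv2.INTER_CUBIC))
E
```

```text
17.35 [491.08244485 201.925168   109.95155684] 29.992293119430542 [-0.00316111 -0.20360711  1.84386763] [0.25323763 0.65077838 0.47882578]
```

View pics/c3.png

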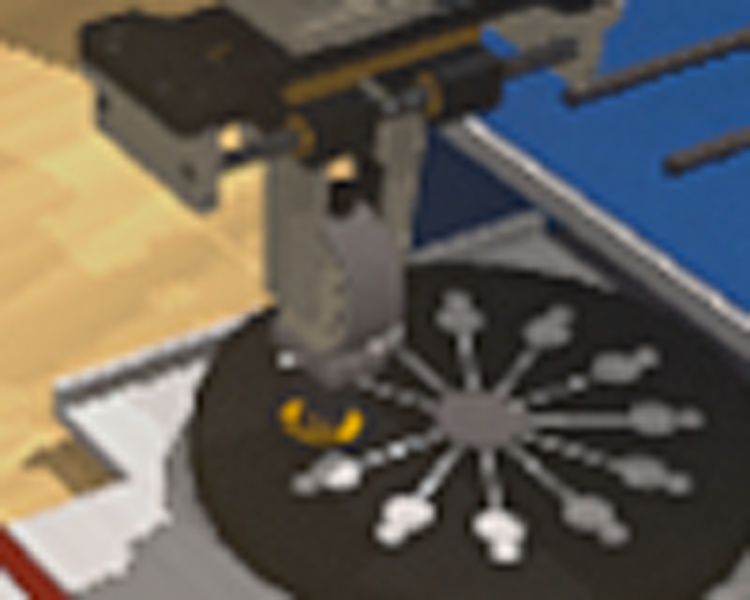

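The crop shows the foot standing inside the ring: ring centre at crop (321,419) with the foot centred over it. The mean upward force of 1.8 N plus about 2.0 N of gauge weight gives about 3.8 N of contact, so the foot is roughly 4 mm in. Handing in.

```bash
python3 -c "
from workcell import r
print(r.job_done())"
```

```text
the job is handed in; nothing more can be done
None
```

I pulled the tray out to its stop and handed the job in with the gauge held upright in the yellow ring, dial facing the handle, foot about 4 mm in at roughly 3.8 N; the judge's verdict was not reported back.

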